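Close the watch leak tester and hold the vacuum

TASK

A watch is loaded in the vacuum leak tester on the jeweller's bench: set the loose clear lid flat and centred on the chamber's rubber gasket and let go of it. Then take the hand pump's T-handle and draw the plunger straight up, without forcing the rod sideways in its gland, to half its 70 mm stroke (35 mm up), and finish while still gripping it and holding it there, because the vacuum pulls it back. Leave everything else on the bench, and the watch in the chamber, as they are.

Things in the scene. Friction and masses are not known exactly. Their poses are not given: they have to be found in the camera images.
- tester: vacuum leak tester, fixed to the bench: grey base plate 130 (x) by 290 (y) mm, its top 18 mm above the bench, carrying a round aluminium chamber (centre at y = -70 mm) and an upright hand pump (axis at y = +80 mm). Between them a low brass line with a dial gauge, at most 50 mm high. Origin: centre of the underside, on the bench; z up; it is turned about z only
- chamber_mouth (a point): centre of the chamber's open mouth, at the top of its rubber gasket, 66 mm above the bench; gasket 97 mm outside and 89 mm inside diameter, chamber 100 mm outside diameter. Axes as the tester's
- watch: wrist-watch head without strap, 41 mm diameter, 13 mm high, lying loose on the round stage in the chamber, wholly below the mouth. Origin: centre of its underside
- lid: loose lid: clear acrylic disc 112 mm diameter, 12 mm thick, 0.17 kg, with a round aluminium knob in the middle. It lies flat on the bench, knob up, on the left or on the right of the tester. Origin: centre of the disc's underside; z up through the knob. Seated, its origin is at the chamber mouth
- lid_knob (a point): point on the lid's axis at the height to grip the knob, 35 mm above the underside: knob 24 mm diameter from 22 to 44 mm above the underside, with a thinner neck below
- piston (a joint): height of the pump's plunger above its bottom position, 0 to 0.070 m, 0 at the start; 0.035 is half stroke, where a dark groove round the rod comes level with the top of the gland. Lifting takes about 3 N at the start and 9 N at half stroke (weight and seal friction 3 N, and a pull-back of 170 N/m); let go, it sinks back
- t_handle (a point): middle of the plunger's T-handle: round aluminium bar 14 mm diameter, 70 mm long along the tester's y, level, 30 mm above the top of the gland (152 mm above the bench with the plunger down) and rising with the plunger. The plunger does not turn
- plunger: the steel rod, 12 mm diameter, with the T-handle at its upper end. It passes through the gland's bore, 13.5 mm diameter and 20 mm long, which leaves about 1 mm of play at the handle; a sideways push on the handle bears two to three times as hard on the gland and binds the rod. z up along the rod, x and y as the tester's. Origin: at the piston inside the barrel, 118 mm below the bar
- gland: the aluminium gland cap on top of the pump's fixed clear barrel (38 mm diameter): 42 mm diameter, 20 mm high, with the bore in which the rod slides. Origin: on the pump's axis at the cap's underside, 102 mm above the bench; its top is 122 mm above the bench
- dish: bystander: empty steel parts dish, 100 mm diameter, 22 mm high, on the other side of the tester from the lid. Origin: centre of its underside
- loupe: bystander: black eye loupe, 38 mm diameter, 28 mm high, between the tester and the robot. Origin: centre of its underside
- tweezers: bystander: steel tweezers, 135 mm long, 10 mm high, lying between the tester and the robot. Origin: middle, on the bench; x along them
- watch2: bystander: another watch head like the loaded one, lying on the bench beyond the tester. Origin: centre of its underside
- screwdriver: bystander: small black-handled screwdriver, 110 mm long, left, near the robot. Origin: on the bench under its middle; x along it
- hammer: bystander: hammer with a wooden handle, 230 mm long, lying beyond the tester on the right. Origin: on the bench under its middle; x along it
- oil: bystander: small white bottle, 40 mm diameter, 75 mm high, standing beyond the tester. Origin: centre of its underside
- mandrel: bystander: tapered steel ring mandrel with a wooden handle, 280 mm long, 23 mm high, lying on the right, near the robot. Origin: on the bench, 140 mm from the handle's end; x along it
There are look-alikes about, which are no part of the job. Leave any blue, pink or turquoise look-alike of the lid alone.

How it is judged:
By the outcome, as a careful person would: the job done as asked, in the order asked, and still so for the second after the job is handed in, while the arm keeps its last pose, push and grip.
It also fails if it takes over 58 s, if anything falls off the work surface, if the arm or the gripper's body presses on something with over 40 N, if the wrist force passes 120 N, or if a joint passes its speed limit or range.

ROBOT

A 7-joint arm with a two-finger parallel gripper is mounted at the origin on the work surface. World frame = base frame: x ahead of the robot, y to its left, z up, the work surface at z = 0. Lengths are in m, angles in rad, forces in N, time in s.
With the tool pointing down it reaches from about 0.4 to 0.85 m from the base axis. Payload 10.4 kg.
Tool frame: the origin (TCP) lies between the finger pads; the fingertips stand manip.finger_overhang ahead of it and the grasp point (between the pads) lies 11 mm behind it (manip.finger_overhang is the distance from the TCP to the fingertips, in m); x points along the fingers, z is the direction in which the jaws open and shut, and the axes are right-handed (so a half turn about x gives the same grasp; the last joint's range is limited). The gripper opens to 85 mm and grips with 20 to 120 N. Pads are 22 mm wide; open, the fingers measure 114 mm over their backs; the gripper's body (76 mm by 85 mm) begins 54 mm behind the grasp point. The pads swing forward as they close: fully open they stand 13 mm farther back than shut.
Start: joints at [-1.274, 0.332, -0.065, 1.46, 0.022, 1.35, -0.088], TCP at [0.196, 0.593, 0.239] pointing down, gripper open.
Joint ranges: [-2.6, 2.6], [-0.5, 2.12], [-1.47, 1.34], [0.16, 2.42], [-1.27, 4.41], [0.06, 2.06], [-2.6, 2.6]. Speed limits (rad/s): [2.22, 2.22, 2.79, 2.79, 3.14, 3.14, 3.14].

INTERFACE

Orientations are given as a unit quaternion [x, y, z, w].
In Python, from workcell import get_obs, camera, workorder, manip gives the robot as it stands. The module is installed in compiled form; this text tells all that it offers.
- The arm moves only by the tool play_rows, never from a script. Its argument "increments" is text: rows parted by semicolons, each of 4 numbers parted by spaces: the shift along the tool's x, y, z in m, then the turn about the tool's x in rad. A call has 1 to 20 rows; each row shifts and turns the pose as measured when the row begins, along the tool's axes as they then stand; what a row does not reach is not made up. A row lasts 1/10 s, in which the tool goes at most 50 mm and 8.59 degrees, less where a joint would pass 70% of its speed; a pose out of reach is approached as far as the arm can. A call is refused whole if a number of a shift passes 0.05 or a number of a turn 0.15, either way. A call with a gripper value outside its range is refused whole. "hand" is the gripper command: -1 is fully open, 1 is shut, values between are in proportion, set as the call begins (left out, the last holds). The fingers move at their own pace and stop on an object; "squeeze" is the grip in N (left out, the last holds). Time passes only in rows, so rows that do not move let the fingers close. It gives the time, the measured TCP pose, the force and the opening at its end, in the units of the state.
- get_obs(): the state, without advancing time (a new reading comes with each control period).
- camera(name): name is "side" or "top" or "wrist"; returns a dict with "img" (400x640x3 uint8, blue, green, red), "fov_y" (degrees; the focal length in pixels is half the picture's height over the tangent of half this angle, whatever the lens; pixels are square), "cx", "cy" (the principal point, pixels), "R" (3x3) and "t" (3): a world point X has camera coordinates R X + t; the wrist camera has in their place "tool_from_camera" (4x4, takes a point from camera to tool coordinates, whose origin is the TCP and whose axes are the tool frame's). Camera axes: x right, y down, z forward; pixel columns grow to the right and rows downward; lengths in m; the calibration is good to about 2 mm. A picture is of the moment at which its call begins: read the wrist's pose just before it. There is no depth.
- workorder.hand_in(): hands the job in, once; it reports no verdict.
The state is a dict: "clock": time; "joint_pos": joint angles; "joint_velocities": joint speeds; "tau": joint torques, N m; "position": TCP position; "ee_rot": TCP orientation; "ft_force": force on the tool from outside, world axes, zero at the start; "torque": the same for the moment, N m; "grip_width": opening from 0.0 (shut) to 1.0 (fully open).
Only numpy, scipy, OpenCV 4.12 (cv2) and the standard library are available. Lean on these libraries where they do the work, as an engineer would, in place of code of your own. Each camera call takes 0.05 s, during which the arm holds its last target.

## Working session

There is one attempt and no reset: what is moved stays moved. The work goes in short steps, Python scripts to look and compute and a tool call to move; the robot and the scene stay as the last step left them, time stands still between calls to the robot, and variables do not carry over. Pictures are saved under pics/ and viewed, and the job is handed in when it is done.

Besides the shell and the picture viewer there is one more tool, called after "Request:" as name(argument=value, ...) on one line, values as JSON. play_rows: Moves the arm, as the interface text tells. Its arguments: {"type":"object","properties":{"increments":{"type":"string"},"hand":{"type":"number"},"squeeze":{"type":"number"}},"required":["increments"]}

```bash
mkdir -p pics; cat > h.py <<'E'
import numpy as np, cv2
from workcell import get_obs, camera, workorder, manip
def save(n,img): cv2.imwrite('pics/'+n+'.png',img)
def foc(c): return c["img"].shape[0]/2/np.tan(np.radians(c["fov_y"])/2)
def ray(c,u,v):
    f=foc(c); d=np.array([(u-c["cx"])/f,(v-c["cy"])/f,1.])
    R=np.array(c["R"]);t=np.array(c["t"]); return -R.T@t, R.T@d
def onz(c,u,v,z):
    o,d=ray(c,u,v); return o+d*(z-o[2])/d[2]
def proj(c,X):
    p=np.array(c["R"])@X+np.array(c["t"]); f=foc(c); return p[0]/p[2]*f+c["cx"],p[1]/p[2]*f+c["cy"]
E
python3 - <<'E'
from h import *
import pickle
o=get_obs(); print({k:np.round(v,3) for k,v in o.items()}, manip.finger_overhang)
for n in ("top","side","wrist"):
    c=camera(n); save(n+"0",c["img"]); pickle.dump(c,open(n+'0.pkl','wb')); print(n,{k:np.round(v,3).tolist() for k,v in c.items() if k!="img"})
E
```

```text
{'clock': np.float64(0.0), 'joint_pos': array([-1.274,  0.333, -0.065,  1.461,  0.022,  1.35 , -0.089]), 'joint_velocities': array([-0.001, -0.001, -0.002,  0.   , -0.002, -0.   , -0.001]), 'tau': array([ 0.0000e+00, -6.2545e+01,  5.0000e-02, -3.9161e+01,  1.6000e-02,
        1.0000e-02, -0.0000e+00]), 'position': array([0.196, 0.593, 0.238]), 'ee_rot': array([-0.414,  0.574,  0.414,  0.573]), 'ft_force': array([-0.239, -0.189, -0.83 ]), 'torque': array([-0.006, -0.033, -0.012]), 'grip_width': np.float64(1.002)} 0.008
top {'fov_y': 53.873, 'cx': 319.156, 'cy': 199.525, 'R': [[-0.024, -1.0, -0.011], [-0.986, 0.025, -0.162], [0.163, 0.007, -0.987]], 't': [0.088, 0.552, 1.001]}
side {'fov_y': 56.581, 'cx': 312.404, 'cy': 205.243, 'R': [[0.978, -0.209, 0.019], [-0.127, -0.661, -0.739], [0.167, 0.72, -0.673]], 't': [-0.512, 0.199, 0.917]}
wrist {'fov_y': 59.148, 'cx': 325.445, 'cy': 199.515, 'tool_from_camera': [[0.0, -0.308, 0.951, -0.135], [0.0, -0.951, -0.308, 0.079], [1.0, 0.0, -0.0, 0.0], [0.0, 0.0, 0.0, 1.0]]}
```

View pics/top0.png

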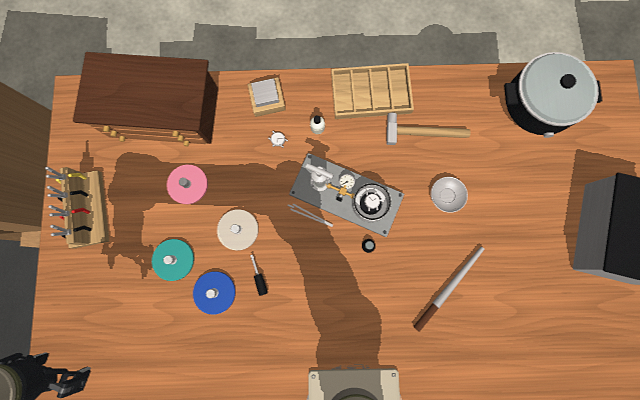

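View pics/side0.png

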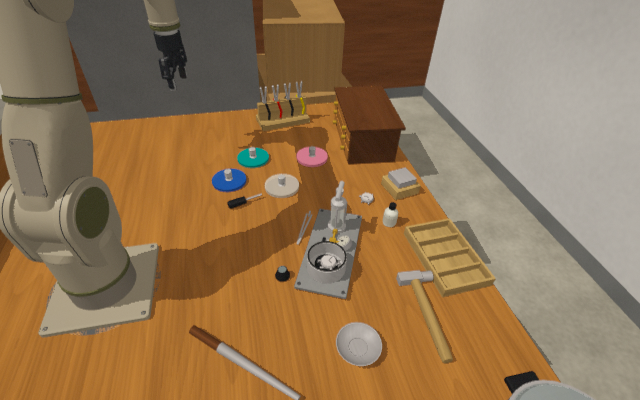

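Lid candidates in the top view are pink (187,184), turquoise (173,260), blue (214,293) and colourless whitish (238,229). Only the one at (238,229) fits "clear", and the other three are the excluded colours. I'll confirm it with a crop and measure.

```bash
python3 - <<'E'
from h import *
import pickle
t=pickle.load(open('top0.pkl','rb'));s=pickle.load(open('side0.pkl','rb'))
a=cv2.resize(t["img"][195:265,200:280],None,fx=5,fy=5,interpolation=cv2.INTER_CUBIC)
b=cv2.resize(t["img"][145:245,285:410],None,fx=5,fy=5,interpolation=cv2.INTER_CUBIC)
save("cropA",a);save("cropB",b)
save("cropC",cv2.resize(s["img"][165:305,260:380],None,fx=4,fy=4,interpolation=cv2.INTER_CUBIC))
E
```

```text
(no output)
```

View pics/cropA.png

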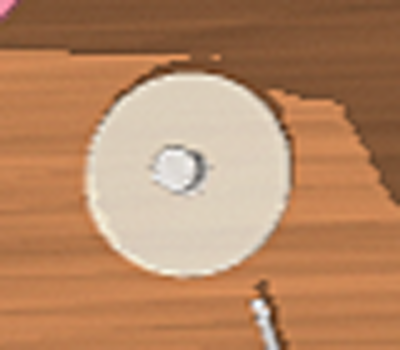

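View pics/cropB.png

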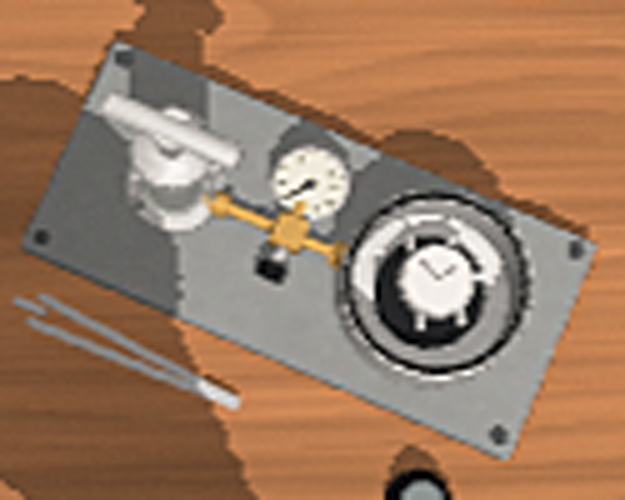

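View pics/cropC.png

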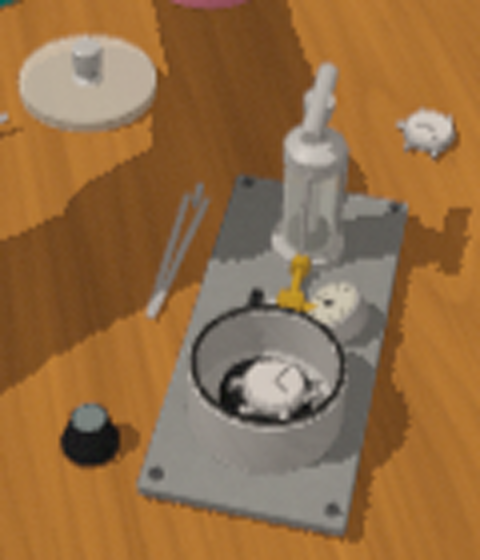

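```bash
python3 - <<'E'
from h import *
import pickle
t=pickle.load(open('top0.pkl','rb'));s=pickle.load(open('side0.pkl','rb'))
T=lambda x,y,k=5,x0=285,y0=145:((x+.5)/k-.5+x0,(y+.5)/k-.5+y0)
C=np.array([onz(t,*T(*p),.018) for p in [(115,42),(597,243),(510,458),(22,245)]])
cen=C.mean(0); yd=(C[0]+C[3]-C[1]-C[2]); yaw=np.arctan2(-yd[0],yd[1])
print("plate",cen,"yaw",yaw, np.linalg.norm(C[0]-C[1]),np.linalg.norm(C[0]-C[3]))
xx=np.array([np.cos(yaw),np.sin(yaw),0]);yy=np.array([-np.sin(yaw),np.cos(yaw),0])
print("pred mouth",cen-.07*yy,"pump",cen+.08*yy)
print("handle top",onz(t,*T(108,103),.155),onz(t,*T(235,158),.155))
print("gasket top", onz(t,*T(435,284),.066))
cs=onz(s,*T(268,350,4,260,165),.066);print("gasket side",cs)
# side handle end
print("pred mouth in side",proj(s,np.r_[(cen-.07*yy)[:2],.066]), T(268,350,4,260,165))
# lid segmentation
for c,n,roi in((t,"top",(195,265,200,280)),(s,"side",(165,205,255,305))):
    hsv=cv2.cvtColor(c["img"],cv2.COLOR_BGR2HSV)
    m=((hsv[...,1]<75)&(hsv[...,2]>120)).astype(np.uint8)
    mm=np.zeros_like(m);mm[roi[0]:roi[1],roi[2]:roi[3]]=m[roi[0]:roi[1],roi[2]:roi[3]]
    cn=max(cv2.findContours(mm,0,2)[0],key=cv2.contourArea); e=cv2.fitEllipse(cv2.convexHull(cn)); print(n,e,onz(c,*e[0],.009))
kx=T(178,170,5,200,195);print("knob top",onz(t,*kx,.044))
kx=T(87,46,4,260,165);print("knob side",onz(s,*kx,.044))
E
```

```text
plate [ 5.72601465e-01 -5.01219498e-04  1.80000000e-02] yaw -0.43639660711596967 0.2874662588384597 0.12532253508716937
pred mouth [ 0.54301411 -0.06394086  0.018     ] pump [0.60641559 0.07200123 0.018     ]
handle top [0.62021424 0.10259578 0.155     ] [0.59147185 0.04215873 0.155     ]
gasket top [ 0.54180216 -0.06220185  0.066     ]
gasket side [ 0.54737116 -0.05407174  0.066     ]
pred mouth in side (np.float64(325.8562691851529), np.float64(255.39461098086895)) (326.625, 252.125)
top ((237.28659057617188, 229.3654022216797), (40.21222686767578, 41.33975601196289), 53.920684814453125) [0.48292822 0.29932237 0.009     ]
side ((281.4881896972656, 185.41563415527344), (23.34995460510254, 34.04392623901367), 86.2885513305664) [0.4845057  0.29525922 0.009     ]
knob top [0.48182613 0.29724114 0.044     ]
knob side [0.48598701 0.29893285 0.044     ]
```

```bash
cat >> h.py <<'E'
from scipy.spatial.transform import Rotation as Ro
def tool():
    o=get_obs(); return np.array(o["position"]),Ro.from_quat(o["ee_rot"]).as_matrix(),o
def goto(X,zdir=None):
    p,R,o=tool(); d=R.T@(np.array(X)-p); a=None
    if zdir is not None:
        a=[]
        for s in(1,-1):
            z=R.T@(s*np.array([zdir[0],zdir[1],0])); a.append(np.arctan2(-z[1],z[2]))
    print("pos",np.round(p,4),"tool-frame shift",np.round(d,4),"turn",a,"tool axes\n",np.round(R,3)); return d,a
E
python3 - <<'E'
from h import *
d,a=goto([.4835,.298,.2],[.906,-.423])
E
```

```text
pos [0.1964 0.5931 0.2387] tool-frame shift [ 0.0389 -0.3653 -0.1898] turn [np.float64(1.6878533096249169), np.float64(-1.4537393439648765)] tool axes
 [[-0.    -0.949  0.314]
 [-0.001  0.314  0.949]
 [-1.    -0.    -0.001]]
```

Request:
play_rows(increments="0 -0.02 -0.01 0; 0 -0.04 -0.021 0; 0 -0.04 -0.021 0; 0 -0.04 -0.021 0; 0 -0.04 -0.021 0; 0 -0.04 -0.021 0; 0 -0.04 -0.021 0; 0 -0.04 -0.021 0; 0 -0.04 -0.021 0; 0 -0.025 -0.013 0", hand=-1)

```text
clock: 1.15
position: [0.4883, 0.289, 0.2351]
ee_rot: [-0.417, 0.573, 0.417, 0.569]
ft_force: [-0.9, -0.5, -0.3]
grip_width: 1.005
```

Request:
play_rows(increments="0 0 0 0.14;0 0 0 0.14;0 0 0 0.14;0 0 0 0.14;0 0 0 0.14;0 0 0 0.14;0 0 0 0.14;0 0 0 0.14;0 0 0 0.14;0 0 0 0.14;0 0 0 0.14;0 0 0 0.14; 0 0 0 0")

```text
clock: 2.45
position: [0.4911, 0.281, 0.2316]
ee_rot: [0.17, 0.688, -0.178, 0.683]
ft_force: [0.8, 0.4, -0.2]
grip_width: 1.001
```

```bash
python3 - <<'E'
from h import *
goto([.4835,.298,.2],[.906,-.423]);p,R,o=tool();print(o["clock"],np.round(o["joint_pos"],3),np.round(o["ft_force"],2))
c=camera("wrist");save("w1",c["img"])
E
```

```text
pos [0.4911 0.281  0.2316] tool-frame shift [ 0.0315  0.0117 -0.0147] turn [np.float64(-0.05990627226891449), np.float64(3.081686381320879)] tool axes
 [[-0.009  0.477  0.879]
 [-0.009  0.879 -0.477]
 [-1.    -0.013 -0.004]]
2.45 [-0.922  0.216  0.373  1.642 -0.078  1.312 -1.033] [ 0.81  0.43 -0.25]
```

View pics/w1.png

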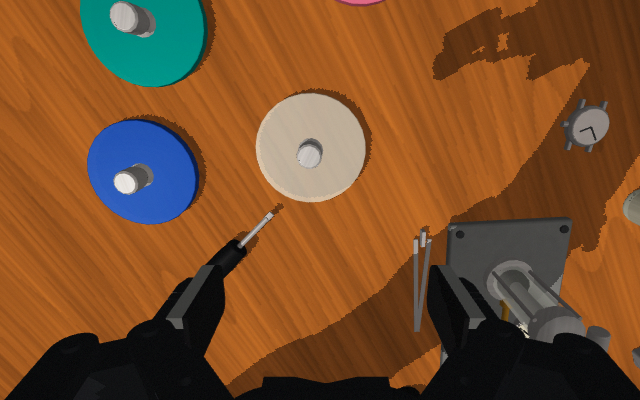

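```bash
cat >> h.py <<'E'
def wcam(n=None):
    p,R,o=tool(); c=camera("wrist"); T=np.array(c["tool_from_camera"])
    Rw=R@T[:3,:3]; ow=p+R@T[:3,3]; c["R"]=Rw.T; c["t"]=-Rw.T@ow
    if n: save(n,c["img"])
    return c
def lidfit(c,roi,z):
    hsv=cv2.cvtColor(c["img"],cv2.COLOR_BGR2HSV); m=((hsv[...,1]<95)&(hsv[...,2]>110)).astype(np.uint8)
    mm=np.zeros_like(m);r=roi;mm[r[0]:r[1],r[2]:r[3]]=m[r[0]:r[1],r[2]:r[3]]
    cn=max(cv2.findContours(mm,0,2)[0],key=cv2.contourArea); e=cv2.fitEllipse(cv2.convexHull(cn)); return e,onz(c,*e[0],z)
E
python3 - <<'E'
from h import *
c=wcam()
print(lidfit(c,(80,215,245,380),.010)); print("knob",onz(c,308,154,.044))
print("plate corners",onz(c,450,222,.018),onz(c,570,218,.018))
E
```

```text
(((310.3507080078125, 147.06320190429688), (108.52764892578125, 109.97834777832031), 122.43502807617188), array([0.48498524, 0.30313014, 0.01      ]))
knob [0.48424408 0.30316646 0.044     ]
plate corners [0.57813867 0.1642099  0.018     ] [0.69159994 0.10884277 0.018     ]
```

Request:
play_rows(increments="0.03 0.007 -0.007 -0.06; 0.03 0.006 -0.007 0; 0.02 0.002 -0.002 0; 0 0 0 0; 0 0 0 0")

```text
clock: 3.05
position: [0.4832, 0.3015, 0.1505]
ee_rot: [0.141, 0.694, -0.147, 0.69]
ft_force: [-0.0, 0.1, 0.1]
grip_width: 0.997
```

```bash
python3 - <<'E'
from h import *
goto([.4845,.301,.026],[.906,-.423])
c=wcam("w2"); print(lidfit(c,(80,399,180,450),.010))
E
```

```text
pos [0.4832 0.3015 0.1505] tool-frame shift [0.1245 0.0013 0.0018] turn [np.float64(0.027481755295029518), np.float64(-3.1141108982947636)] tool axes
 [[-0.007  0.398  0.917]
 [-0.008  0.917 -0.398]
 [-1.    -0.01  -0.003]]
(((326.68133544921875, 182.54051208496094), (132.49575805664062, 137.6009979248047), 87.93258666992188), array([0.48506726, 0.30371953, 0.01      ]))
```

View pics/w2.png

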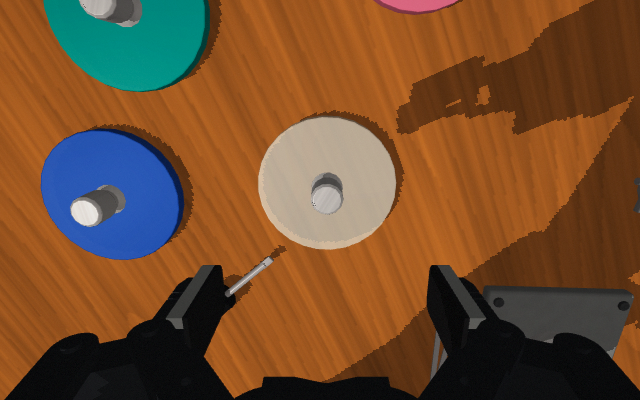

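Request:
play_rows(increments="0.03 0.001 0.001 0.02; 0.03 0 0.001 0; 0.03 0 0 0; 0.02 0 0 0; 0.008 0 0 0; 0 0 0 0;0 0 0 0", hand=-0.3)

```text
clock: 3.8
position: [0.492, 0.3037, 0.0395]
ee_rot: [0.151, 0.689, -0.148, 0.693]
ft_force: [0.7, 0.3, 0.3]
grip_width: 0.656
```

```bash
python3 - <<'E'
from h import *
goto([.4845,.301,.026],[.906,-.423])
c=wcam("w3"); print(onz(c,319,322,.044))
E
```

```text
pos [0.492  0.3037 0.0395] tool-frame shift [ 0.0135 -0.0056 -0.0058] turn [np.float64(0.010638567178488), np.float64(-3.1309540864113052)] tool axes
 [[ 0.006  0.413  0.911]
 [ 0.003  0.911 -0.413]
 [-1.     0.005  0.004]]
[0.48154874 0.28669723 0.044     ]
```

View pics/w3.png

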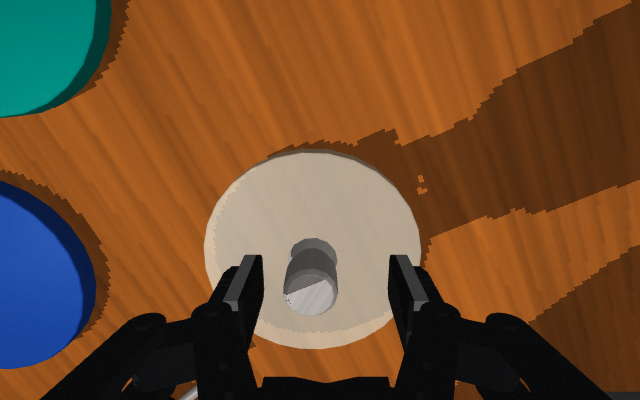

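```bash
python3 - <<'E'
from h import *
c=wcam(); k=onz(c,311,296,.044); print(k, lidfit(c,(140,350,200,430),.011)); goto(np.r_[k[:2],.026],[.906,-.423]); s=camera("side"); save("s3",cv2.resize(s["img"][130:230,220:340],None,fx=5,fy=5))
E
```

```text
[0.4839712  0.30005198 0.044     ] (((311.76788330078125, 250.25527954101562), (196.5889434814453, 216.6911163330078), 92.11822509765625), array([0.48562974, 0.3053913 , 0.011     ]))
pos [0.4921 0.3038 0.0397] tool-frame shift [ 0.0136 -0.0069 -0.0059] turn [np.float64(0.010568013333590316), np.float64(-3.1310246402562028)] tool axes
 [[ 0.006  0.413  0.911]
 [ 0.003  0.911 -0.413]
 [-1.     0.006  0.004]]
```

View pics/s3.png

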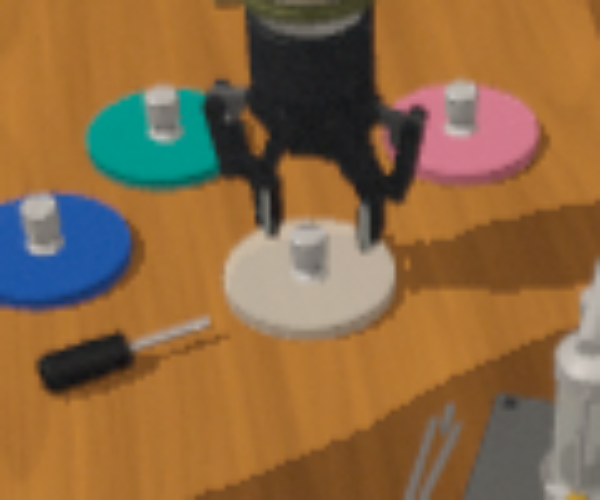

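Request:
play_rows(increments="0 -0.004 -0.004 0.01; 0 -0.002 -0.002 0; 0.008 0 0 0; 0.006 0 0 0; 0 0 0 0;0 0 0 0")

```text
clock: 4.55
position: [0.4836, 0.3013, 0.0257]
ee_rot: [0.155, 0.688, -0.151, 0.692]
ft_force: [0.8, -0.4, -0.1]
grip_width: 0.644
```

```bash
python3 - <<'E'
from h import *
goto([.484,.300,.026],[.906,-.423]); c=wcam("w4"); print(np.round(get_obs()["ft_force"],2))
E
```

```text
pos [0.4836 0.3013 0.0257] tool-frame shift [-0.0003 -0.001   0.0009] turn [np.float64(0.00021501431331213142), np.float64(-3.141377639276481)] tool axes
 [[ 0.007  0.423  0.906]
 [ 0.005  0.906 -0.423]
 [-1.     0.007  0.004]]
[-0.95 -0.18 -0.3 ]
```

View pics/w4.png

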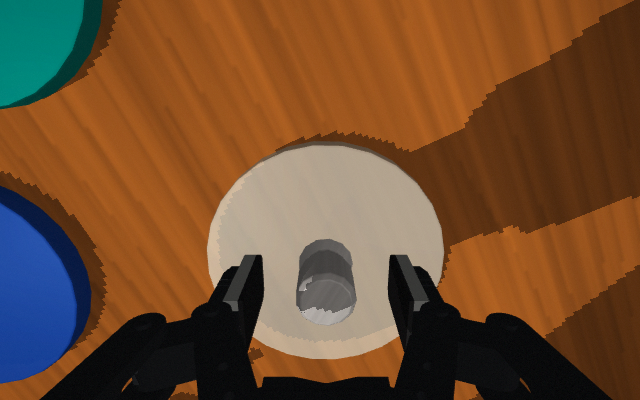

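Knob is centred between the pads at about (326,298). Closing now.

Request:
play_rows(increments="0 0 0 0;0 0 0 0;0 0 0 0;0 0 0 0;0 0 0 0;0 0 0 0;0 0 0 0;0 0 0 0", hand=1, squeeze=50)

```text
clock: 5.4
position: [0.4839, 0.3013, 0.0259]
ee_rot: [0.155, 0.688, -0.151, 0.692]
ft_force: [0.2, -0.6, 0.5]
grip_width: 0.257
```

Request:
play_rows(increments="-0.02 0 0 0;-0.03 0 0 0;-0.04 0 0 0;-0.04 0 0 0;-0.03 0 0 0;-0.01 0 0 0;0 0 0 0;0 0 0 0")

```text
clock: 6.2
position: [0.4805, 0.2989, 0.1979]
ee_rot: [0.153, 0.69, -0.153, 0.691]
ft_force: [0.4, 0.7, -2.8]
grip_width: 0.26
```

```bash
python3 - <<'E'
from h import *
goto([.543,-.063,.19],[.906,-.423]); c=wcam("w5"); print(np.round(get_obs()["ft_force"],2))
E
```

```text
pos [0.4805 0.2989 0.1979] tool-frame shift [ 0.008  -0.3014  0.2097] turn [np.float64(-3.799133327759427e-05), np.float64(3.1415546622565156)] tool axes
 [[ 0.002  0.423  0.906]
 [-0.     0.906 -0.423]
 [-1.     0.001  0.002]]
[-0.71  0.44 -1.83]
```

View pics/w5.png

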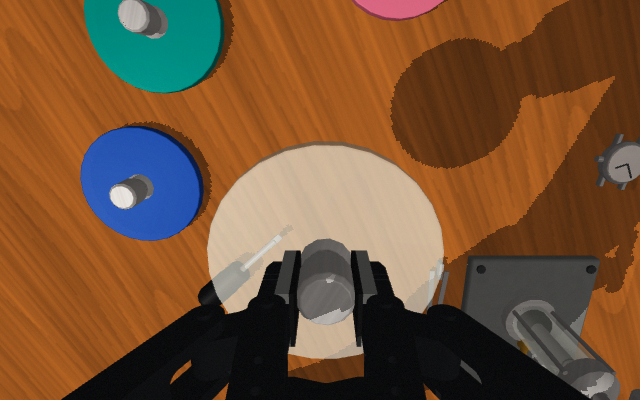

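Request:
play_rows(increments="-0.012 -0.015 0.01 0;-0.012 -0.03 0.021 0;0 -0.03 0.021 0;0 -0.03 0.021 0;0 -0.03 0.021 0;0 -0.03 0.021 0;0 -0.03 0.021 0;0 -0.03 0.021 0;0 -0.03 0.021 0;0 -0.025 0.017 0;0 -0.012 0.008 0;0 0 0 0;0 0 0 0")

```text
clock: 7.55
position: [0.5338, -0.077, 0.2122]
ee_rot: [0.15, 0.696, -0.161, 0.684]
ft_force: [-0.1, 0.4, -1.4]
grip_width: 0.262
```

```bash
python3 - <<'E'
from h import *
goto([.543,-.063,.15],[.906,-.423]); c=wcam("w6"); t=camera("top");s=camera("side")
save("t6",cv2.resize(t["img"][145:245,285:410],None,fx=5,fy=5,interpolation=cv2.INTER_CUBIC))
save("s6",cv2.resize(s["img"][165:305,260:380],None,fx=4,fy=4,interpolation=cv2.INTER_CUBIC))
E
```

```text
pos [ 0.5338 -0.077   0.2122] tool-frame shift [0.0618 0.0178 0.0031] turn [np.float64(-0.00599509891015339), np.float64(3.1355975546796397)] tool axes
 [[-0.019  0.428  0.903]
 [-0.012  0.903 -0.429]
 [-1.    -0.019 -0.012]]
```

View pics/w6.png

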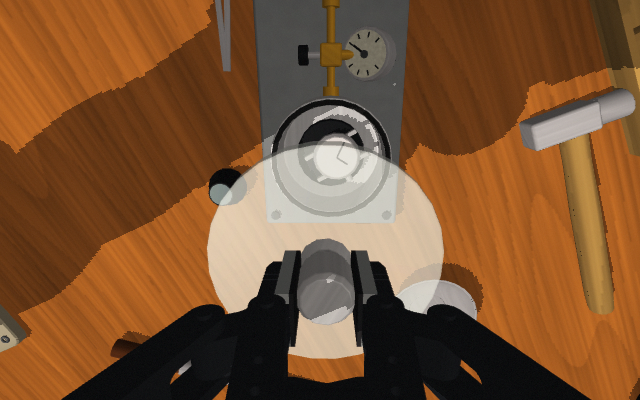

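View pics/s6.png

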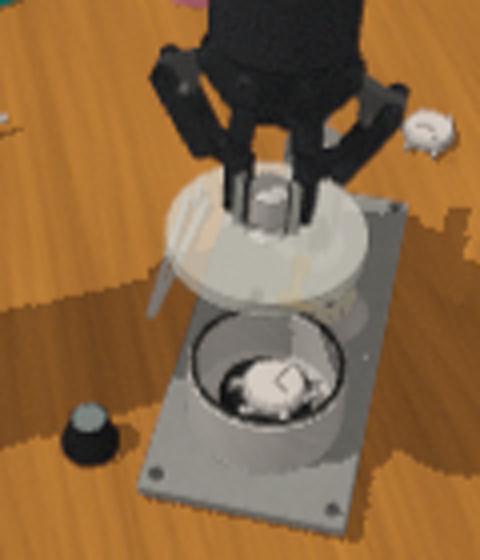

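```bash
python3 - <<'E'
from h import *
c=wcam(); im=c["img"]
save("w6c",cv2.resize(im[80:240,240:420],None,fx=4,fy=4,interpolation=cv2.INTER_CUBIC))
p,R,o=tool()
print("lid",lidfit(c,(135,365,195,455),p[2]-.0157)[0])
m=onz(c,331,156,.066);print("mouth",m)
# lid center predicted pixel via knob at tool(x=.0157,0,0)
print(proj(c,p+R@np.array([.0157,0,0])))
goto(np.r_[m[:2],.115],[.906,-.423])
E
```

```text
lid ((326.9583740234375, 252.21661376953125), (231.29928588867188, 265.8772277832031), 142.1475830078125)
mouth [ 0.54635859 -0.05702083  0.066     ]
(np.float64(324.9528809428563), np.float64(259.5134775078472))
pos [ 0.5343 -0.0756  0.2127] tool-frame shift [0.0972 0.0237 0.0041] turn [np.float64(-0.0032867709492064466), np.float64(3.1383058826405867)] tool axes
 [[-0.018  0.426  0.905]
 [-0.012  0.905 -0.426]
 [-1.    -0.018 -0.012]]
```

View pics/w6c.png

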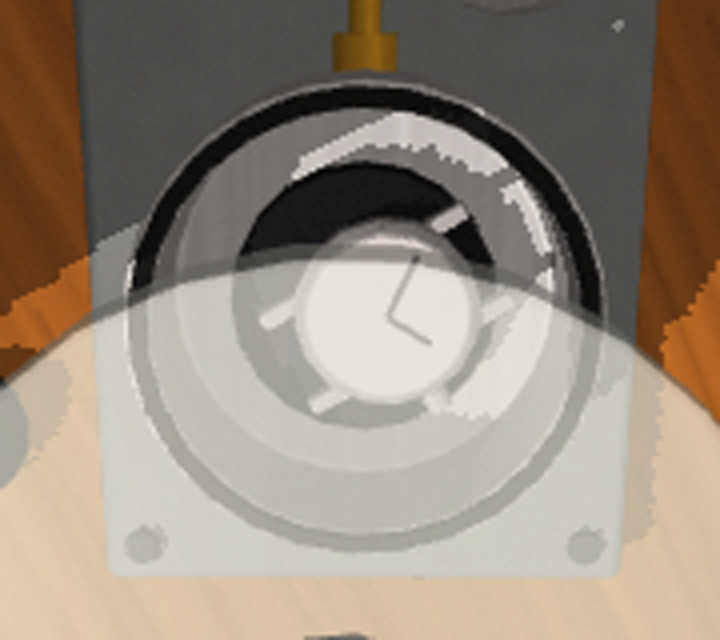

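Request:
play_rows(increments="0.02 0.008 0.002 0;0.03 0.008 0.002 0;0.025 0.003 0 0;0.012 0 0 0;0 0 0 0;0 0 0 0")

```text
clock: 8.35
position: [0.5463, -0.0549, 0.1244]
ee_rot: [0.147, 0.695, -0.156, 0.686]
ft_force: [1.2, -0.5, -1.0]
grip_width: 0.259
```

```bash
python3 - <<'E'
from h import *
goto([.544,-.062,.105],[.906,-.423]); c=wcam("w7"); save("w7c",cv2.resize(c["img"][120:370,190:460],None,fx=2.4,fy=2.4,interpolation=cv2.INTER_CUBIC))
s=camera("side")
save("s7",cv2.resize(s["img"][165:305,260:380],None,fx=4,fy=4,interpolation=cv2.INTER_CUBIC))
E
```

```text
pos [ 0.5463 -0.0549  0.1244] tool-frame shift [ 0.0195 -0.0071  0.001 ] turn [np.float64(0.005278136990803756), np.float64(-3.1363145165989894)] tool axes
 [[-0.015  0.418  0.908]
 [-0.009  0.908 -0.418]
 [-1.    -0.015 -0.01 ]]
```

View pics/w7c.png

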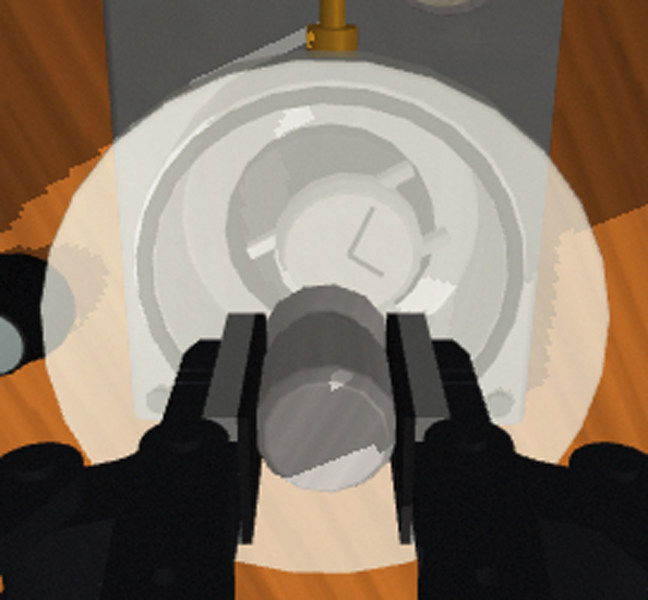

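View pics/s7.png

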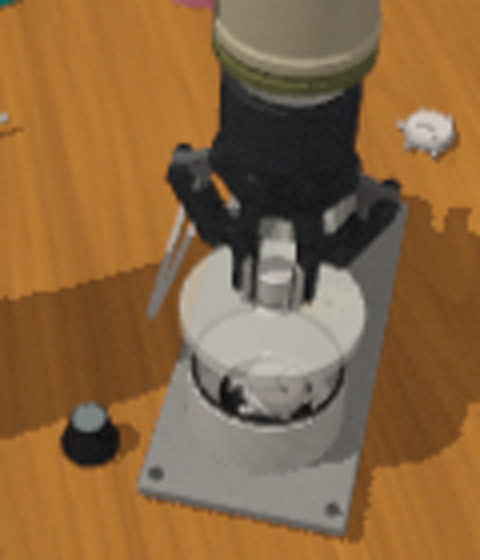

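Request:
play_rows(increments="0.01 -0.003 0.001 0;0.01 -0.003 0 0;0.004 0 0 0;0 0 0 0;0 0 0 0")

```text
clock: 8.95
position: [0.5454, -0.0626, 0.1007]
ee_rot: [0.148, 0.694, -0.156, 0.688]
ft_force: [-0.2, 0.6, -1.9]
grip_width: 0.264
```

```bash
python3 - <<'E'
from h import *
goto([.544,-.062,.092],[.906,-.423]); c=wcam("w8"); save("w8c",cv2.resize(c["img"][120:370,190:460],None,fx=2.4,fy=2.4,interpolation=cv2.INTER_CUBIC))
s=camera("side")
save("s8",cv2.resize(s["img"][205:305,290:380],None,fx=6,fy=6,interpolation=cv2.INTER_CUBIC))
E
```

```text
pos [ 0.5454 -0.0626  0.1007] tool-frame shift [ 0.0087  0.     -0.0015] turn [np.float64(0.003650157944648697), np.float64(-3.1379424956451447)] tool axes
 [[-0.011  0.42   0.908]
 [-0.009  0.908 -0.42 ]
 [-1.    -0.012 -0.006]]
```

View pics/w8c.png

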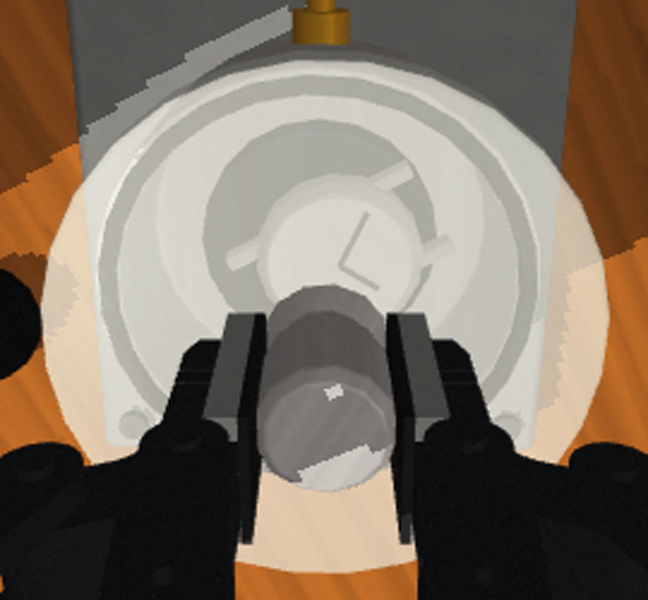

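View pics/s8.png

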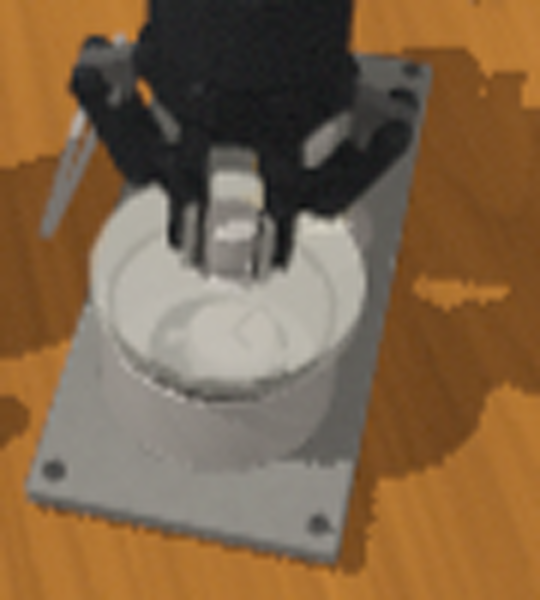

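```bash
python3 - <<'E'
from h import *
c=wcam(); p,R,o=tool()
T=lambda x,y:((x+.5)/2.4-.5+190,(y+.5)/2.4-.5+120)
yy=np.array([.4226,.906,0]);xx=np.array([.906,-.4226,0])
u=p[2]-.0257
g=onz(c,*T(320,74),.066)-.0485*yy; l=onz(c,*T(325,60),u)-.056*yy
print("y: gasket",g@yy,"lid",l@yy)
gx=(onz(c,*T(99,275),.066)+onz(c,*T(540,275),.066))/2; lx=(onz(c,*T(43,312),u+.012)+onz(c,*T(608,312),u+.012))/2
print("x: gasket",gx@xx,"lid",lx@xx, "widths",np.linalg.norm(onz(c,*T(99,275),.066)-onz(c,*T(540,275),.066)),np.linalg.norm(onz(c,*T(43,312),u+.012)-onz(c,*T(608,312),u+.012)))
# top view prediction
m=np.array([.5424,-.0625,0]);print("top/plate mouth",m@xx,m@yy,"tcp-lid",(p+R[:,0]*.0257)@xx,(p+R[:,0]*.0257)@yy)
print(u,goto([.544,-.062,.092],[.906,-.423])[1])
E
```

```text
y: gasket 0.17406098503647102 lid 0.17100946023259342
x: gasket 0.5193012024491562 lid 0.5206977300711714 widths 0.09621902740890274 0.10938287217984193
top/plate mouth 0.5178269 0.17259323999999998 tcp-lid 0.5205690640334788 0.17379215410582693
pos [ 0.5457 -0.0624  0.101 ] tool-frame shift [ 0.009  -0.0003 -0.0016] turn [np.float64(0.004074132185343151), np.float64(-3.13751852140445)] tool axes
 [[-0.01   0.419  0.908]
 [-0.009  0.908 -0.419]
 [-1.    -0.012 -0.006]]
0.07532199207813589 [np.float64(0.004074132185343151), np.float64(-3.13751852140445)]
```

Request:
play_rows(increments="0.002 0.0025 -0.0012 0;0.003 0 0 0;0 0 0 0;0 0 0 0")

```text
clock: 9.5
position: [0.5459, -0.0589, 0.096]
ee_rot: [0.148, 0.693, -0.155, 0.688]
ft_force: [-0.1, -0.8, -2.2]
grip_width: 0.261
```

```bash
python3 - <<'E'
from h import *
goto([.544,-.062,.092],[.906,-.423]); c=wcam("w9"); save("w9c",cv2.resize(c["img"][120:320,190:460],None,fx=2.9,fy=2.9,interpolation=cv2.INTER_CUBIC))
s=camera("side")
save("s9",cv2.resize(s["img"][205:305,290:380],None,fx=6,fy=6,interpolation=cv2.INTER_CUBIC))
E
```

```text
pos [ 0.5459 -0.0589  0.096 ] tool-frame shift [ 0.004  -0.0035 -0.0004] turn [np.float64(0.004701901377718178), np.float64(-3.136890752212075)] tool axes
 [[-0.009  0.419  0.908]
 [-0.008  0.908 -0.419]
 [-1.    -0.012 -0.005]]
```

View pics/w9c.png

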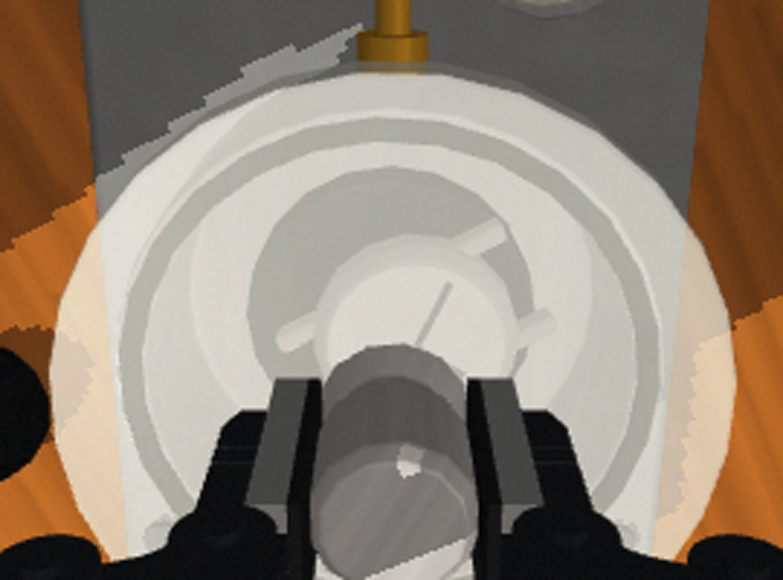

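View pics/s9.png

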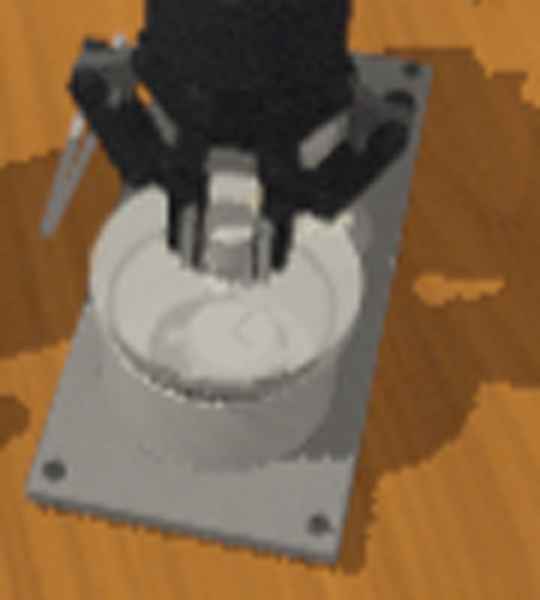

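```bash
python3 - <<'E'
from h import *
c=wcam(); p,R,o=tool()
def run(k,g_,lt,lb,p=p):
    T=lambda x,y:((x+.5)/k-.5+190,(y+.5)/k-.5+120)
    yy=np.array([.4226,.906,0]); u=p[2]-.0257
    e=.056*R[:,1]@[0,0,1]
    print("gasket",(onz(c,*T(*g_),.066)-.0485*yy)@yy,"lid top",(onz(c,*T(*lt),u+.012+e)-.056*yy)@yy,"lid bot",(onz(c,*T(*lb),u+e)-.056*yy)@yy)
run(2.9,(390,117),(393,75),(393,62))
E
```

```text
gasket 0.1737470475520517 lid top 0.17587203280444838 lid bot 0.17582283569068646
```

Request:
play_rows(increments="0.001 -0.002 -0.0005 0;0.001 0 0 0;0 0 0 0;0 0 0 0")

```text
clock: 10.05
position: [0.5445, -0.0611, 0.094]
ee_rot: [0.148, 0.693, -0.155, 0.688]
ft_force: [0.1, 0.4, -1.5]
grip_width: 0.263
```

```bash
python3 - <<'E'
from h import *
goto([.544,-.062,.092],[.906,-.423]); c=wcam("w10"); save("w10c",cv2.resize(c["img"][120:320,190:460],None,fx=2.9,fy=2.9,interpolation=cv2.INTER_CUBIC))
E
```

```text
pos [ 0.5445 -0.0611  0.094 ] tool-frame shift [ 0.002  -0.001  -0.0001] turn [np.float64(0.00415899539071336), np.float64(-3.13743365819908)] tool axes
 [[-0.009  0.419  0.908]
 [-0.008  0.908 -0.419]
 [-1.    -0.011 -0.005]]
```

View pics/w10c.png

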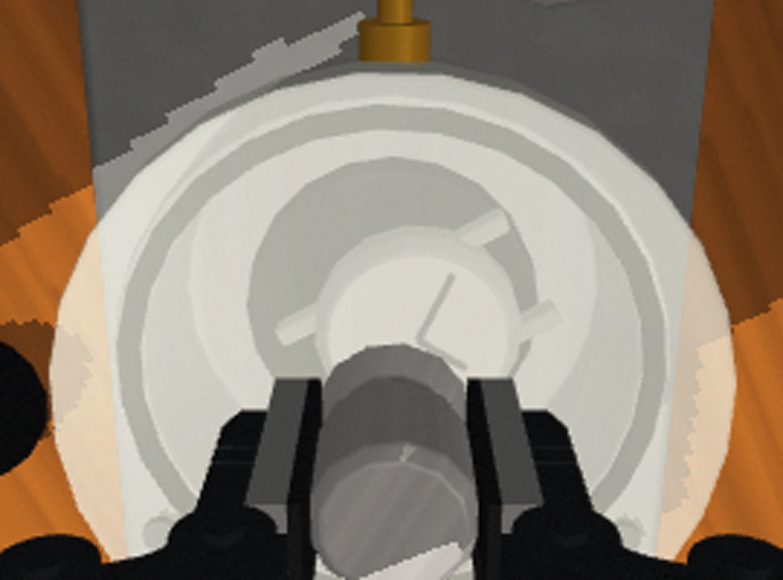

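Request:
play_rows(increments="0.0015 0 0 0;0.001 0 0 0;0 0 0 0")

```text
clock: 10.4
position: [0.5446, -0.0613, 0.0922]
ee_rot: [0.148, 0.693, -0.155, 0.688]
ft_force: [-1.4, 0.1, 1.9]
grip_width: 0.264
```

Request:
play_rows(increments="0.001 0 0 0;0 0 0 0")

```text
clock: 10.6
position: [0.5447, -0.0612, 0.0922]
ee_rot: [0.149, 0.693, -0.155, 0.688]
ft_force: [-1.5, 0.9, 1.0]
grip_width: 0.256
```

```bash
python3 - <<'E'
from h import *
goto([.544,-.062,.092],[.906,-.423]); c=wcam("w11"); save("w11c",cv2.resize(c["img"][120:320,190:460],None,fx=2.9,fy=2.9,interpolation=cv2.INTER_CUBIC))
E
```

```text
pos [ 0.5447 -0.0612  0.0922] tool-frame shift [ 0.0002 -0.001  -0.0003] turn [np.float64(0.00375836397826039), np.float64(-3.1378342896115328)] tool axes
 [[-0.009  0.42   0.908]
 [-0.007  0.908 -0.42 ]
 [-1.    -0.01  -0.005]]
```

View pics/w11c.png

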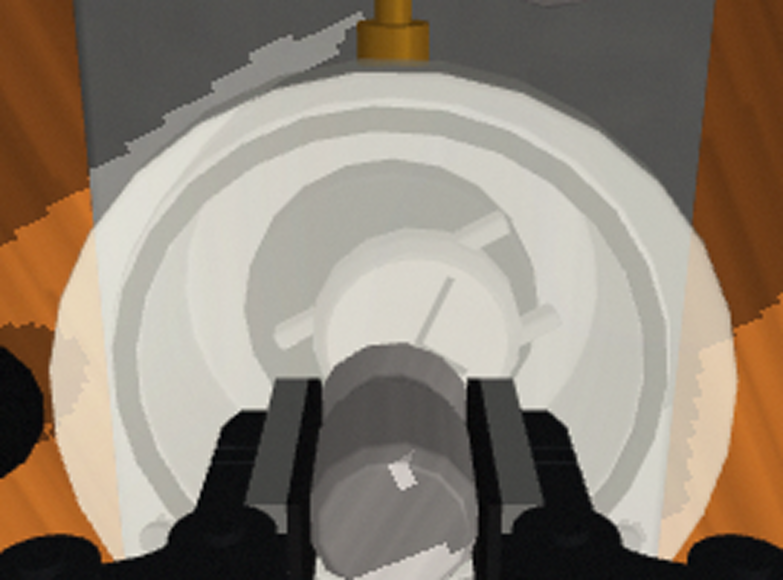

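```bash
python3 - <<'E'
from h import *
c=wcam(); p,R,o=tool()
T=lambda x,y,k=2.9:((x+.5)/k-.5+190,(y+.5)/k-.5+120)
yy=np.array([.4226,.906,0]);xx=np.array([.906,-.4226,0])
print("y gasket",(onz(c,*T(390,107),.066)-.0485*yy)@yy,"lid",(onz(c,*T(393,73),.078)-.056*yy)@yy,(onz(c,*T(393,62),.066)-.056*yy)@yy)
print("x",(onz(c,*T(114,355),.066)+onz(c,*T(667,355),.066))@xx/2,(onz(c,*T(50,375),.078)+onz(c,*T(737,375),.078))@xx/2)
E
```

```text
y gasket 0.173627106867937 lid 0.17360772211140368 0.17328209043308465
x 0.5189584939942021 0.5194986038968787
```

Concentric to within about 0.5 mm. I'll release and back off.

Request:
play_rows(increments="0 0 0 0;0 0 0 0;0 0 0 0;0 0 0 0;0 0 0 0;0 0 0 0", hand=-0.3)

```text
clock: 11.3
position: [0.5449, -0.0613, 0.0915]
ee_rot: [0.148, 0.693, -0.155, 0.688]
ft_force: [-0.1, 0.3, -0.6]
grip_width: 0.651
```

Request:
play_rows(increments="-0.01 0 0 0;-0.03 0 0 0;-0.04 0 0 0;-0.04 0 0 0;-0.03 0 0 0;-0.01 0 0 0;0 0 0 0;0 0 0 0")

```text
clock: 12.1
position: [0.5452, -0.0608, 0.2604]
ee_rot: [0.149, 0.693, -0.156, 0.688]
ft_force: [-0.7, 0.4, -0.5]
grip_width: 0.65
```

```bash
python3 - <<'E'
from h import *
goto([.606,.072,.23],[.906,-.423]); c=wcam("w12"); s=camera("side")
save("w12c",cv2.resize(c["img"][40:340,150:500],None,fx=2.2,fy=2,interpolation=cv2.INTER_CUBIC))
save("s12",cv2.resize(s["img"][165:305,260:380],None,fx=4,fy=4,interpolation=cv2.INTER_CUBIC))
E
```

```text
pos [ 0.5452 -0.0608  0.2604] tool-frame shift [ 0.0287  0.1464 -0.0006] turn [np.float64(0.0022773973614155485), np.float64(-3.1393152562283775)] tool axes
 [[-0.009  0.421  0.907]
 [-0.008  0.907 -0.421]
 [-1.    -0.011 -0.004]]
```

View pics/w12.png

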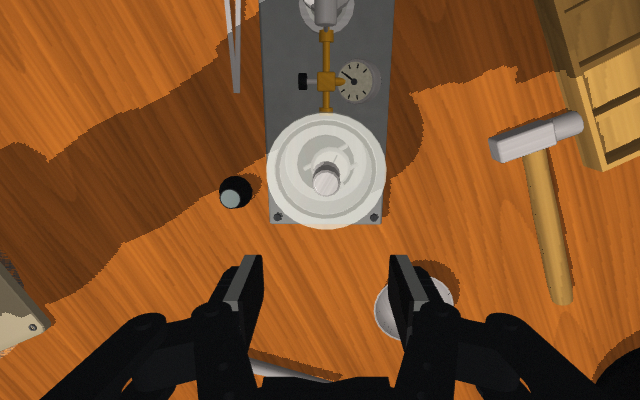

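View pics/s12.png

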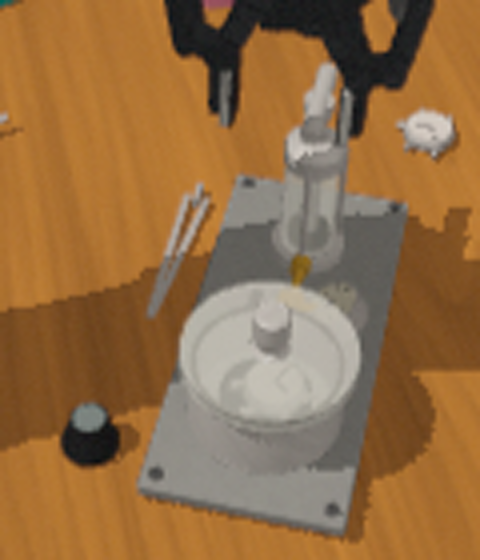

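Request:
play_rows(increments="0 0.02 0 0;0 0.03 0 0;0 0.035 0 0;0 0.03 0 0;0.01 0.02 0 0;0.01 0.01 0 0;0 0 0 0;0 0 0 0", hand=-0.3)

```text
clock: 13.0
position: [0.6052, 0.0793, 0.2271]
ee_rot: [0.147, 0.698, -0.158, 0.683]
ft_force: [0.1, -0.5, -0.4]
grip_width: 0.653
```

```bash
python3 - <<'E'
from h import *
goto([.608,.0745,.141],[.906,-.423]); c=wcam("w13")
E
```

```text
pos [0.6052 0.0793 0.2271] tool-frame shift [ 0.0861 -0.0014  0.006 ] turn [np.float64(0.0022880961956748456), np.float64(-3.1393045573941185)] tool axes
 [[-0.024  0.421  0.907]
 [-0.011  0.907 -0.421]
 [-1.    -0.02  -0.017]]
```

View pics/w13.png

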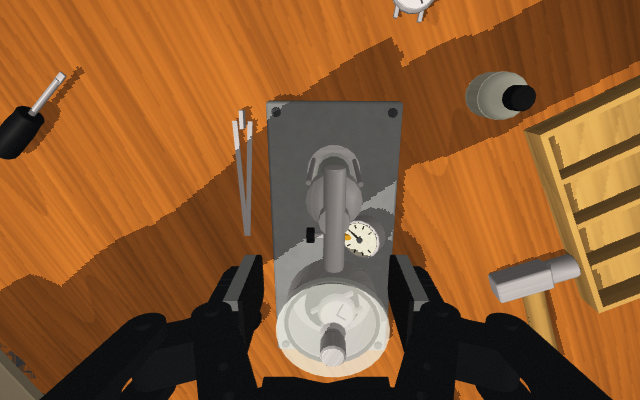

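```bash
python3 - <<'E'
from h import *
c=wcam(); xx=np.array([.906,-.4226,0]);yy=np.array([.4226,.906,0])
a=onz(c,336,167,.157);b=onz(c,333,270,.157); m=(a+b)/2
print(a,b,np.linalg.norm(a-b),m,np.arctan2(-(a-b)[0],(a-b)[1]))
goto(np.r_[m[:2],.141],[.906,-.423])
p,R,o=tool();print(R[:,0]*.08, "err along x,y tester", (m-p-R[:,0]*.08)@xx,(m-p-R[:,0]*.08)@yy, np.round(o["joint_pos"],2))
E
```

```text
[0.6232125  0.10557434 0.157     ] [0.59283398 0.04322518 0.157     ] 0.06935613006058666 [0.60802324 0.07439976 0.157     ] -0.45338137192213107
pos [0.6053 0.0788 0.2277] tool-frame shift [ 0.0866 -0.0012  0.0058] turn [np.float64(0.0015012265543859953), np.float64(-3.1400914270354074)] tool axes
 [[-0.023  0.422  0.906]
 [-0.011  0.907 -0.422]
 [-1.    -0.019 -0.016]]
[-0.00184393 -0.00085592 -0.07997417] err along x,y tester 0.005671026110826723 -0.001312168260742738 [-0.64  0.35  0.55  1.52 -0.18  1.34 -0.5 ]
```

Request:
play_rows(increments="0.02 0 0.003 0;0.025 -0.001 0.003 0.005;0.02 0 0 0;0.01 0 0 0;0 0 0 0;0 0 0 0")

```text
clock: 13.7
position: [0.6102, 0.0682, 0.1558]
ee_rot: [0.153, 0.694, -0.162, 0.685]
ft_force: [0.8, 0.7, 0.3]
grip_width: 0.653
```

```bash
python3 - <<'E'
from h import *
goto([.608,.0744,.141],[np.cos(.445),-np.sin(.445)]); c=wcam("w14")
E
```

```text
pos [0.6102 0.0682 0.1558] tool-frame shift [ 0.0148  0.0048 -0.0045] turn [np.float64(-0.004065021873427478), np.float64(3.137527631716366)] tool axes
 [[-0.016  0.434  0.901]
 [-0.009  0.901 -0.434]
 [-1.    -0.015 -0.01 ]]
```

View pics/w14.png

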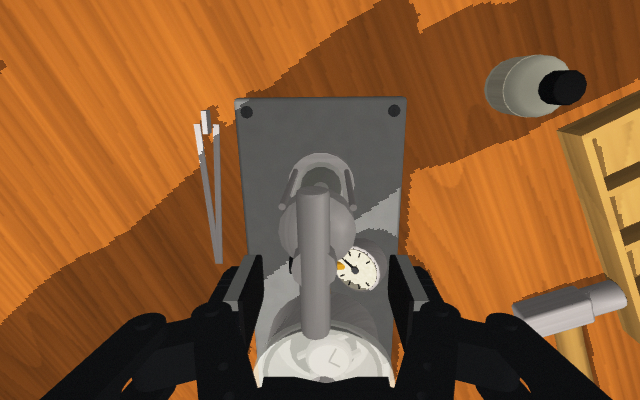

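```bash
python3 - <<'E'
from h import *
c=wcam(); a=onz(c,314,192,.157);b=onz(c,316,336,.157); m=(a+b)/2
print(a,b,np.linalg.norm(a-b),m,np.arctan2(-(a-b)[0],(a-b)[1])); goto(np.r_[m[:2],.141])
E
```

```text
[0.62332893 0.10512813 0.157     ] [0.59343686 0.04263035 0.157     ] 0.06927849126316966 [0.6083829  0.07387924 0.157     ] -0.44612936808243797
pos [0.6103 0.0685 0.156 ] tool-frame shift [ 0.015   0.0042 -0.0039] turn None tool axes
 [[-0.015  0.434  0.901]
 [-0.009  0.901 -0.434]
 [-1.    -0.014 -0.01 ]]
```

Request:
play_rows(increments="0.002 0.004 -0.004 0;0.006 0 0 0;0.006 0 0 0;0 0 0 0;0 0 0 0")

```text
clock: 14.3
position: [0.6089, 0.0751, 0.1426]
ee_rot: [0.153, 0.693, -0.161, 0.686]
ft_force: [-0.3, 0.0, 0.8]
grip_width: 0.656
```

```bash
python3 - <<'E'
from h import *
goto([.6084,.0739,.141],[np.cos(.445),-np.sin(.445)]); c=wcam("w15");s=camera("side")
save("s15",cv2.resize(s["img"][165:285,280:400],None,fx=5,fy=5,interpolation=cv2.INTER_CUBIC))
E
```

```text
pos [0.6089 0.0751 0.1426] tool-frame shift [ 0.0016 -0.0013  0.0001] turn [np.float64(-0.002630871886873432), np.float64(3.13896178170292)] tool axes
 [[-0.012  0.433  0.901]
 [-0.008  0.901 -0.433]
 [-1.    -0.012 -0.008]]
```

View pics/w15.png

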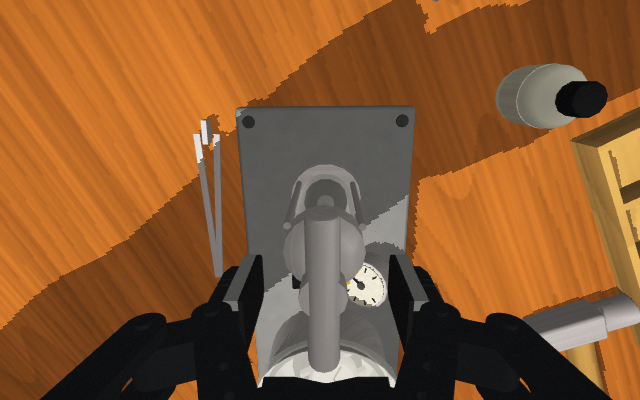

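View pics/s15.png

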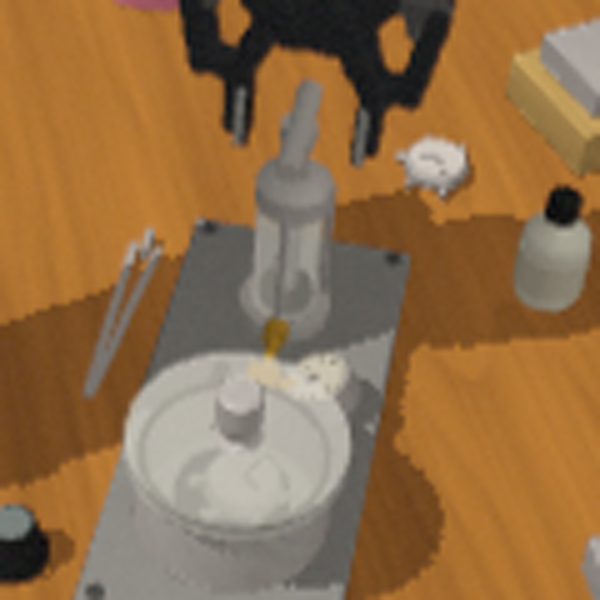

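Request:
play_rows(increments="0.0015 -0.001 -0.001 0;0 0 0 0;0 0 0 0")

```text
clock: 14.7
position: [0.6076, 0.0743, 0.1413]
ee_rot: [0.154, 0.693, -0.161, 0.686]
ft_force: [-0.9, 0.4, 0.2]
grip_width: 0.649
```

Request:
play_rows(increments="0 0 0 0;0 0 0 0;0 0 0 0;0 0 0 0;0 0 0 0;0 0 0 0;0 0 0 0;0 0 0 0", hand=1, squeeze=40)

```text
clock: 15.5
position: [0.6078, 0.0743, 0.1416]
ee_rot: [0.154, 0.693, -0.16, 0.686]
ft_force: [-0.0, 0.1, 0.1]
grip_width: 0.148
```

```bash
python3 - <<'E'
from h import *
goto([.6084,.0739,.141],[np.cos(.445),-np.sin(.445)]); c=wcam("w16"); p,R,o=tool(); print(o["ft_force"],R.T@o["ft_force"],o["torque"],o["grip_width"])
E
```

```text
pos [0.6078 0.0743 0.1416] tool-frame shift [ 0.0006 -0.0001  0.0008] turn [np.float64(-0.0027659241581372124), np.float64(3.138826729431656)] tool axes
 [[-0.012  0.433  0.901]
 [-0.007  0.901 -0.433]
 [-1.    -0.012 -0.007]]
[0.37277984 0.27083824 0.41073531] [-0.4170486   0.40067565  0.21575715] [0.05988669 0.02633685 0.10482567] 0.14570380195179589
```

View pics/w16.png

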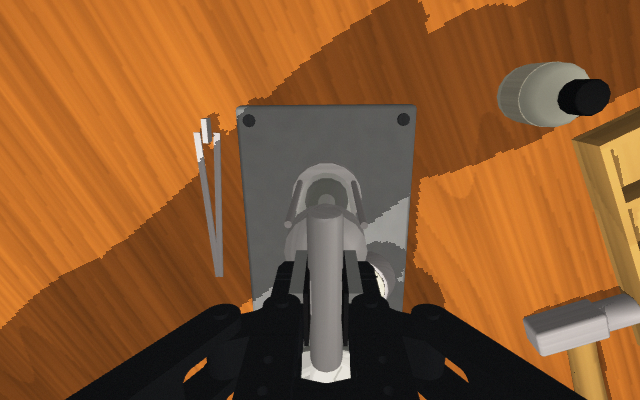

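Request:
play_rows(increments="-0.002 0 0 0;-0.002 0 0 0;-0.002 0 0 0;0 0 0 0", squeeze=60)

```text
clock: 15.95
position: [0.6072, 0.0743, 0.1469]
ee_rot: [0.153, 0.693, -0.161, 0.685]
ft_force: [0.5, 0.7, -1.6]
grip_width: 0.144
```

```bash
cat > chk.py <<'E'
from h import *
p,R,o=tool(); print(o["clock"],"p",np.round(p,4),"d(mm)",np.round((p-[.6078,.0743,.1416])*1e3,2),"F",np.round(o["ft_force"],2),"tool xy err to fix",np.round(R.T@(np.array([.6078,.0743,p[2]])-p)*1e3,2),"T",np.round(o["torque"],2),"xax",np.round(R[:,0],3),o["grip_width"])
E
python3 chk.py
```

```text
15.95 p [0.6072 0.0743 0.1469] d(mm) [-0.65 -0.03  5.32] F [ 0.47  0.72 -1.63] tool xy err to fix [-0.01  0.31  0.57] T [-0.02 -0.13  0.01] xax [-0.013 -0.008 -1.   ] 0.14362915345593302
```

Request:
play_rows(increments="-0.003 0.0002 0.0003 0;-0.003 0.0001 0.0003 0;-0.003 0 0.0002 0;0 0 0 0")

```text
clock: 16.35
position: [0.6075, 0.0744, 0.1559]
ee_rot: [0.153, 0.694, -0.161, 0.685]
ft_force: [0.7, -0.0, -3.6]
grip_width: 0.142
```

```bash
python3 chk.py; python3 - <<'E'
from h import *
c=wcam("w17");s=camera("side")
save("s17",cv2.resize(s["img"][165:285,280:400],None,fx=5,fy=5,interpolation=cv2.INTER_CUBIC))
E
```

```text
16.35 p [0.6075 0.0744 0.1559] d(mm) [-0.32  0.08 14.34] F [ 0.74 -0.01 -3.64] tool xy err to fix [-0.    0.07  0.33] T [ 0.01 -0.09  0.05] xax [-0.015 -0.008 -1.   ] 0.14174674816509225
```

View pics/s17.png

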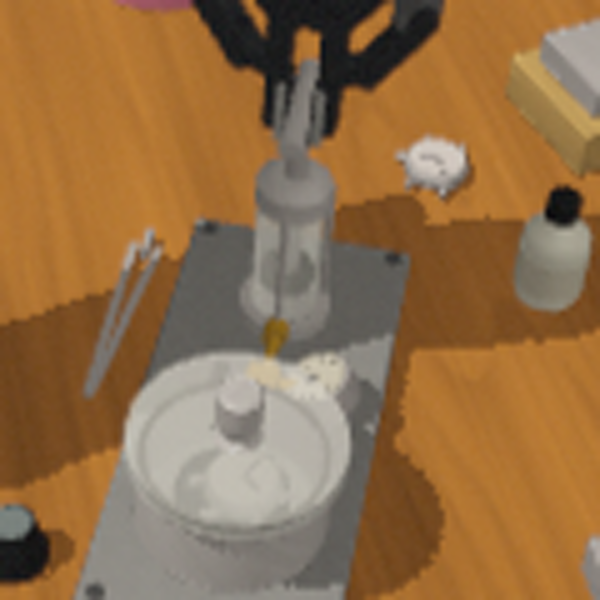

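View pics/w17.png

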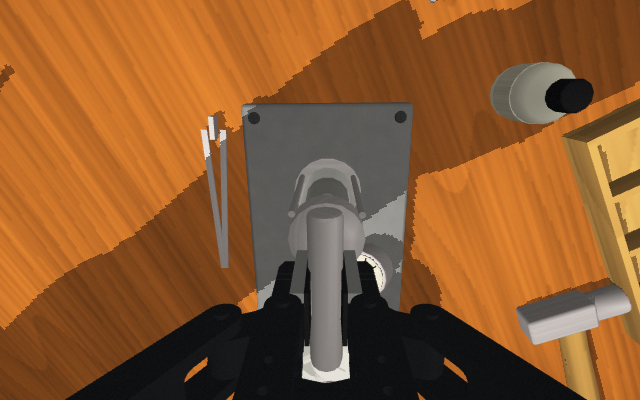

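Request:
play_rows(increments="-0.003 0.0001 0.0004 0;-0.003 0.0001 0.0003 0;-0.003 0 0.0003 0;0 0 0 0")

```text
clock: 16.85
position: [0.6079, 0.0743, 0.1645]
ee_rot: [0.153, 0.695, -0.161, 0.684]
ft_force: [0.2, -0.4, -4.4]
grip_width: 0.142
```

```bash
python3 chk.py
```

```text
16.85 p [0.6079 0.0743 0.1645] d(mm) [ 0.1  -0.05 22.91] F [ 0.17 -0.36 -4.35] tool xy err to fix [ 0.    0.   -0.11] T [ 0.11 -0.11  0.02] xax [-0.017 -0.009 -1.   ] 0.14239625707345652
```

Request:
play_rows(increments="-0.003 0.0001 0.0002 0;-0.003 0.0001 0.0002 0;-0.003 0 0.0002 0;0 0 0 0")

```text
clock: 17.25
position: [0.6081, 0.0742, 0.1735]
ee_rot: [0.152, 0.695, -0.162, 0.684]
ft_force: [0.7, -0.1, -5.9]
grip_width: 0.143
```

```bash
python3 chk.py
```

```text
17.25 p [0.6081 0.0742 0.1735] d(mm) [ 0.34 -0.07 31.92] F [ 0.68 -0.09 -5.86] tool xy err to fix [ 0.01 -0.09 -0.34] T [ 0.1  -0.04  0.04] xax [-0.019 -0.009 -1.   ] 0.14308909302339476
```

Request:
play_rows(increments="-0.002 -0.0001 -0.0002 0;-0.0012 0 -0.0001 0;0 0 0 0;0 0 0 0")

```text
clock: 17.65
position: [0.6079, 0.0742, 0.1768]
ee_rot: [0.152, 0.695, -0.162, 0.684]
ft_force: [0.4, 0.6, -8.7]
grip_width: 0.141
```

```bash
python3 chk.py; python3 - <<'E'
from h import *
c=wcam("w18");s=camera("side")
print(s["R"][2])
save("s18",cv2.resize(s["img"][165:245,300:380],None,fx=7,fy=7,interpolation=cv2.INTER_CUBIC))
E
python3 chk.py
```

```text
17.65 p [0.6079 0.0742 0.1768] d(mm) [ 0.06 -0.07 35.15] F [ 0.39  0.59 -8.67] tool xy err to fix [ 0.    0.04 -0.08] T [ 0.09 -0.13 -0.  ] xax [-0.019 -0.009 -1.   ] 0.1410107431555214
[ 0.16734732  0.72031818 -0.67315421]
17.75 p [0.6078 0.0742 0.1767] d(mm) [ 3.000e-02 -8.000e-02  3.511e+01] F [ 0.26  0.12 -8.65] tool xy err to fix [-0.    0.06 -0.07] T [ 0.08 -0.1  -0.03] xax [-0.019 -0.009 -1.   ] 0.14036244277520193
```

View pics/s18.png

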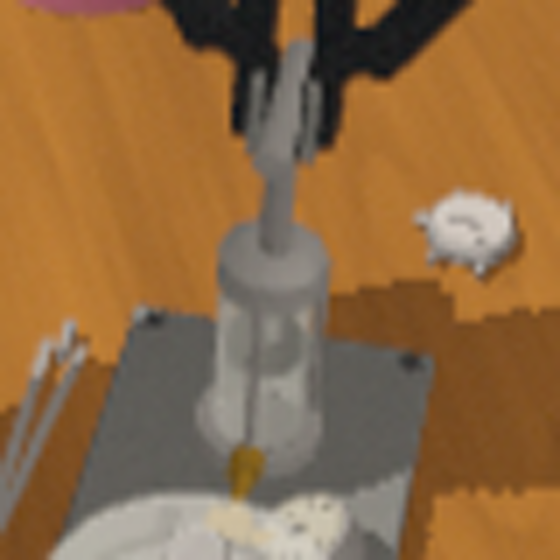

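View pics/w18.png

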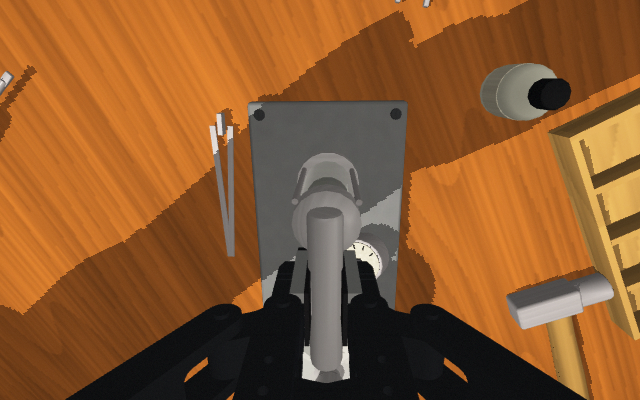

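Request:
play_rows(increments="0 0 0 0;0 0 0 0;0 0 0 0;0 0 0 0;0 0 0 0")

```text
clock: 18.25
position: [0.6079, 0.0742, 0.1767]
ee_rot: [0.152, 0.695, -0.162, 0.684]
ft_force: [0.7, 0.6, -6.9]
grip_width: 0.138
```

```bash
python3 chk.py; python3 - <<'E'
from h import *
a=cv2.imread('pics/w16.png');c=wcam("w19")["img"]
r=lambda i:cv2.resize(i[190:385,290:365],None,fx=3,fy=3,interpolation=cv2.INTER_CUBIC)
s=camera("side")["img"]; t=camera("top")["img"]; save("t19",t)
save("cmp",np.hstack([r(a),r(c)])); save("s19",cv2.resize(s[185:215,325:355],None,fx=18,fy=18,interpolation=cv2.INTER_CUBIC))
E
```

```text
18.25 p [0.6079 0.0742 0.1767] d(mm) [ 0.07 -0.07 35.12] F [ 0.68  0.64 -6.89] tool xy err to fix [ 0.    0.04 -0.09] T [ 0.08 -0.1   0.15] xax [-0.019 -0.009 -1.   ] 0.1380025588509076
```

View pics/cmp.png

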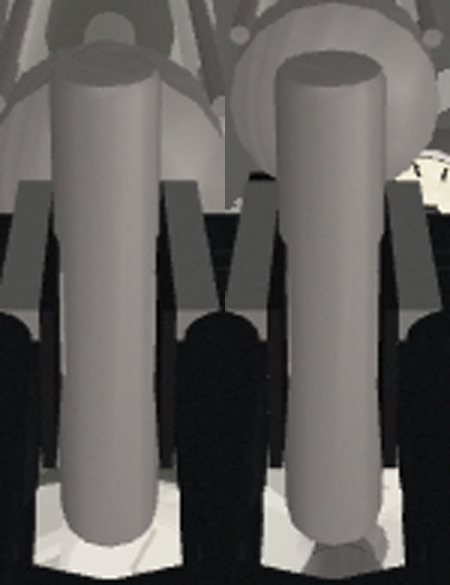

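View pics/s19.png

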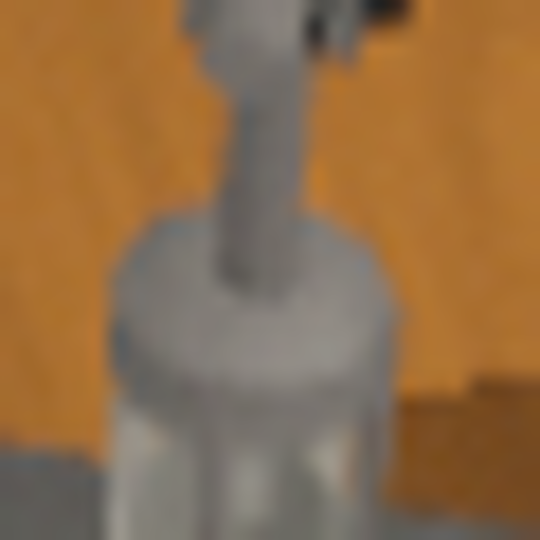

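View pics/t19.png

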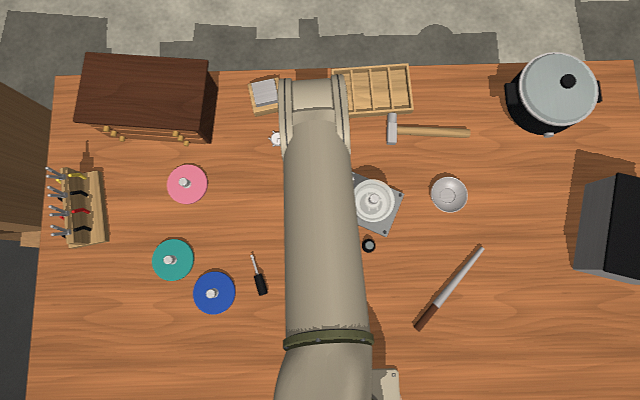

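```bash
python3 -c "
from workcell import workorder
print(workorder.hand_in())"
```

```text
the job is handed in; nothing more can be done
None
```

I set the clear lid on the gasket and let go. I then drew the plunger up and handed in at 18 s (limit 58 s) with the handle still gripped at about half stroke. The hand-in gives no verdict.

- **Lid:** just before release, the wrist camera put it within about 0.5 mm of the gasket's centre. After release it looked flat and centred in the side and wrist views.
- **Plunger:** the tool rose 35.1 mm, and it held that height within 0.05 mm over the last half second. Sideways drift was at most about 0.7 mm, within the 1 mm of play, and read sideways forces stayed under about 1 N.
- **Grip:** the pull-back read 7 to 9 N, about what is expected at half stroke. The wrist pictures before and after the lift show no clear slip of the bar.
- **Bystanders:** in the last top view the look-alikes, screwdriver, dish, loupe, hammer and mandrel looked as they did at the start. The arm hid the tweezers, the oil bottle and most of the second watch there. The side and wrist pictures showed those three standing as before.

**Less certain:**
- The dark groove at the gland was too small to see clearly, so the height rests on the tool's measured rise and the force.
- The tool leaned by about 1° at the end.
- The cameras disagreed by up to about 5 mm in places, so I centred the lid by comparing it with the gasket in the same wrist picture.

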